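Clip two machine covers into the dunnage rack

TASK

Load the two aluminium covers into the dunnage rack: draw each one out from under its cradle's bridge, rest its nose in the mouth of the bay of its own width, let go and take it again by the tail, and push it nose first fully home so that both spring clips snap into its notches. Let go of both covers, and leave the tools and blocks round about where they are.

Things in the scene. Friction and masses are not known exactly. Their poses are not given: they have to be found in the camera images.
- cover_wide_centre (a point): Centre, half-way up, of the wide cover: flat plain aluminium plate 180 x 66 x 10 mm, about 0.3 kg. x runs along its length to the nose, z is up. Nose: rounded corners (14 mm). Tail (x = -90 mm): square corners. It starts level in its cradle, tail 45 to 51 mm under the bridge.
- cover_wide_nose (a point): Middle of the nose end of the wide cover, 90 mm along x from its centre, half-way up. 28 to 44 mm back from it each long side has a notch 6 mm deep for the clips.
- bay_wide_mouth (a point): Middle of the wide bay's mouth, 30 mm above the bench (mid-height of a cover in it; bay floor at 25 mm). x = direction of insertion, z up. Channel 69 mm wide, strap 13 mm above its floor, tops at 48 mm; flares reach 16 mm out. A sill level with the floor, 24 mm wide, reaches 95 mm out of the mouth: a cover rests there with its nose in.
- bay_wide_home (a point): Where the centre of the wide cover lies when fully home: 35 mm inside the mouth; the last 55 mm of the tail then stand out of the mouth. x = direction of insertion.
- bay_wide_end (a point): Where the middle of the wide cover's nose end lies when fully home, 125 mm inside the mouth; a rigid back stop stands 1.5 mm beyond.
- clip_wide_a (a joint): Spring clip at the local +y cheek of the wide bay: a leaf whose round bead stands 5 mm into the way of the cover's edge, 89 mm inside the mouth. Angle in rad: 0 relaxed, about 0.1 pushed aside by the cover's edge, near 0 again once the bead is in the notch. Passing both clips takes about 5 to 15 N.
- clip_wide_b (a joint): Spring clip at the local -y cheek of the wide bay: a leaf whose round bead stands 5 mm into the way of the cover's edge, 89 mm inside the mouth. Angle in rad: 0 relaxed, about 0.1 pushed aside by the cover's edge, near 0 again once the bead is in the notch. Passing both clips takes about 5 to 15 N.
- cover_narrow_centre (a point): Centre, half-way up, of the narrow cover: flat plain aluminium plate 180 x 50 x 10 mm, about 0.23 kg. x runs along its length to the nose, z is up. Nose: rounded corners (14 mm). Tail (x = -90 mm): square corners. It starts level in its cradle, tail 45 to 51 mm under the bridge.
- cover_narrow_nose (a point): Middle of the nose end of the narrow cover, 90 mm along x from its centre, half-way up. 28 to 44 mm back from it each long side has a notch 6 mm deep for the clips.
- bay_narrow_mouth (a point): Middle of the narrow bay's mouth, 30 mm above the bench (mid-height of a cover in it; bay floor at 25 mm). x = direction of insertion, z up. Channel 53 mm wide, strap 13 mm above its floor, tops at 48 mm; flares reach 16 mm out. A sill level with the floor, 24 mm wide, reaches 95 mm out of the mouth: a cover rests there with its nose in.
- bay_narrow_home (a point): Where the centre of the narrow cover lies when fully home: 35 mm inside the mouth; the last 55 mm of the tail then stand out of the mouth. x = direction of insertion.
- bay_narrow_end (a point): Where the middle of the narrow cover's nose end lies when fully home, 125 mm inside the mouth; a rigid back stop stands 1.5 mm beyond.
- clip_narrow_a (a joint): Spring clip at the local +y cheek of the narrow bay: a leaf whose round bead stands 5 mm into the way of the cover's edge, 89 mm inside the mouth. Angle in rad: 0 relaxed, about 0.1 pushed aside by the cover's edge, near 0 again once the bead is in the notch. Passing both clips takes about 5 to 15 N.
- clip_narrow_b (a joint): Spring clip at the local -y cheek of the narrow bay: a leaf whose round bead stands 5 mm into the way of the cover's edge, 89 mm inside the mouth. Angle in rad: 0 relaxed, about 0.1 pushed aside by the cover's edge, near 0 again once the bead is in the notch. Passing both clips takes about 5 to 15 N.
- rack: The dunnage rack: low grey steel rack fixed to the bench, two bays side by side 110 mm apart; origin on the bench midway between the two mouths, x = direction of insertion, the wide bay at y = +55 mm and the narrow bay at y = -55 mm. 48 mm tall at most, 133 mm deep behind the mouths.
- cradle_wide: Black cradle fixed to the bench, holds the wide cover (underside at 22 mm) at the start; origin on the bench under its centre, x to its nose. At x = -99 to -39 mm a bridge, 84 mm wide, 41 mm tall, covers the tail: draw the cover out along +x by 55 mm, then lift. Ahead the cover lies on a rib 24 mm wide, sides free. Which cradle is nearer the robot varies.
- cradle_narrow: Black cradle fixed to the bench, holds the narrow cover (underside at 22 mm) at the start; origin on the bench under its centre, x to its nose. At x = -99 to -39 mm a bridge, 68 mm wide, 41 mm tall, covers the tail: draw the cover out along +x by 55 mm, then lift. Ahead the cover lies on a rib 24 mm wide, sides free. Which cradle is nearer the robot varies.
- riser_block: Bystander: ground steel block 50x42 mm, 114 mm tall; origin at the centre of its underside. Leave it where it is.
- tool_holder: Bystander: steel tapered tool holder, 63 mm across, 104 mm tall; origin at the centre of its underside. Leave it where it is.
- hex_key_6: Bystander: bent black hex key 34x110x6 mm lying between the cradles; origin at the centre of its underside. Leave it where it is.
- block_123: Bystander: steel block with holes, 51x76x25 mm; origin at the centre of its underside. Leave it where it is.
- screwdriver: Bystander: yellow-handled screwdriver, 222 mm long, lying; origin at the centre of its underside. Leave it where it is.

How it is judged:
By the outcome, as a careful person would: the job done as asked, in the order asked, and still so for the second after the job is handed in, with the robot touching nothing.
It also fails if it takes over 66 s, if anything falls off the work surface, if the arm or the gripper's body presses on something with over 40 N, if the wrist force passes 120 N, or if a joint passes its speed limit or range.

ROBOT

A 6-joint arm with a two-finger parallel gripper is mounted at the origin on the work surface; the furniture and walls round the work are solid. World frame = base frame: x ahead of the robot, y to its left, z up, the work surface at z = 0. Lengths are in m, angles in degrees, forces in N, time in s.
With the tool pointing down it reaches from about 0.4 to 0.825 m from the base axis. Payload 7 kg.
Tool frame: the origin (TCP) lies between the finger pads; the fingertips stand 25 mm ahead of it and the grasp point (between the pads) lies 6 mm ahead of it; z points along the fingers, y is the line along which they close (so a half turn about z gives the same grasp; the last joint's range is limited). The gripper opens to 88 mm and grips with 3 to 60 N. Pads are 19 mm wide; open, the fingers measure 130 mm over their backs; the gripper's body (78 mm by 193 mm) begins 47 mm behind the grasp point.
Start: joints at [83.887, 20.546, 0.682, 0, -70.136, -16.507], TCP at [0.26, 0.623, 0.252] pointing down, gripper open.
Joint ranges: [-176.03, 176.03], [-82.01, 121.73], [-58.28, 71.71], [-173.87, 95.51], [-174.79, -0.11], [-173.66, 173.66]. Speed limits (degrees/s): [136.94, 136.94, 172.46, 180, 180, 180].

INTERFACE

Orientations are given as [roll, pitch, yaw] about the fixed x, y, z axes, in that order (R = Rz(yaw) Ry(pitch) Rx(roll)).
In Python, from plant import r gives the robot as it stands.
- The arm moves only by the shell command python3 -m crank 'ROWS' [FORCE]. ROWS is JSON, a list of rows, each a list of 3 entries, a list of its own where there are three numbers: the turn, a rotation vector about the tool's x, y, z in degrees, then the shift along the tool's x, y, z in cm, then the closure, from -1 (fully open) to 1 (shut). In form: [[[wx, wy, wz], [dx, dy, dz], fingers], ...]. A call has 1 to 8 rows; each row shifts and turns the commanded pose from where the row before left it, along the tool's axes as they then stand; what a row does not reach is not made up. A row lasts 1/10 s, in which the tool goes at most 50 mm and 8.59 degrees, less where a joint would pass 70% of its speed; a pose out of reach is approached as far as the arm can. A call with a gripper value outside its range is refused whole. The fingers move at their own pace and stop on an object; FORCE is the grip in N (left out, the last holds). Time passes only in rows, so rows that do not move let the fingers close. It gives the time, the measured TCP pose, the force, the opening and the grip force at its end, in the units of the state.
- r.get_state(): the state, without advancing time (a new reading comes with each control period).
- r.capture(name): name is "scene" or "top" or "wrist"; returns a dict with "color" (420x560x3 uint8, red, green, blue), "range_z" (420x560 float32, m along the optical axis (not along the pixel's ray), 0 where there is no reading), "intrinsics" (3x3 intrinsics, pixels), "world_from_camera" (4x4, takes a point from camera to world coordinates); the wrist camera has in their place "hand_eye" (4x4, takes a point from camera to tool coordinates, whose origin is the TCP and whose axes are the flange's). Camera axes: x right, y down, z forward; pixel columns grow to the right and rows downward; lengths in m; the calibration is good to about 2 mm. The wrist camera is an equidistant fisheye: a pixel r from the principal point sees the ray r / f radians off the axis. A picture is of the moment at which its call begins: read the wrist's pose just before it.
- r.close_job(): hands the job in; it is judged then, once.
The state is a dict: "time_s": time; "joints": joint angles; "qd": joint speeds; "joint_torque": joint torques, N m; "tcp_pos": TCP position; "eef_rot": TCP orientation; "contact_force": force on the tool from outside, world axes, zero at the start; "moment": the same for the moment, N m; "gripper_width": finger opening in m; "gripper_force": force on a finger pad.
Only numpy, scipy, OpenCV 4.12 (cv2) and the standard library are available. Lean on these libraries where they do the work, as an engineer would, in place of code of your own. Each camera call takes 0.05 s, during which the arm holds its last target. There are 200 camera calls.

## Working session

There is one attempt and no reset: what is moved stays moved. The work goes in short steps, Python scripts to look and compute and a shell command to move; the robot and the scene stay as the last step left them, time stands still between calls to the robot, and variables do not carry over. Pictures are saved under pics/ and viewed, at most 10 in all, crops included, and the job is handed in when it is done.

```bash
ls; mkdir -p pics; python3 - <<'E'
from plant import r
import cv2,numpy as np
s=r.get_state();print({k:np.round(v,3).tolist() for k,v in s.items()})
for n in("top","scene"):
    c=r.capture(n);cv2.imwrite(f"pics/{n}0.png",c["color"][:,:,::-1]);np.savez(f"{n}0.npz",**c)
    print(n,c["intrinsics"],c["world_from_camera"])
E
```

```text
pics
{'time_s': 0.0, 'joints': [83.888, 20.592, 0.633, -0.021, -70.136, -16.508], 'qd': [-0.078, -0.038, -0.046, 0.0, 0.033, 0.016], 'joint_torque': [-0.001, -58.273, 29.305, 6.997, 0.007, -0.0], 'tcp_pos': [0.259, 0.623, 0.251], 'eef_rot': [179.903, -0.008, -22.627], 'contact_force': [0.148, 0.281, 0.089], 'moment': [0.028, 0.04, -0.011], 'gripper_force': 0.0, 'gripper_width': 0.088}
top [[456.74048365   0.         272.67133804]
 [  0.         456.74048365 209.58894093]
 [  0.           0.           1.        ]] [[ 0.04234889 -0.97881447  0.20032174  0.21356508]
 [-0.99908508 -0.04268522  0.00264194  0.2697621 ]
 [ 0.00596481 -0.20025034 -0.97972661  1.12167542]
 [ 0.          0.          0.          1.        ]]
scene [[427.51847177   0.         285.41453044]
 [  0.         427.51847177 215.5062466 ]
 [  0.           0.           1.        ]] [[-0.47111094 -0.44566182  0.76120958 -0.3171337 ]
 [-0.88201888  0.24765486 -0.40088622  0.64661195]
 [-0.00985757 -0.86026311 -0.50975506  0.56033771]
 [ 0.          0.          0.          1.        ]]
```

View pics/top0.png

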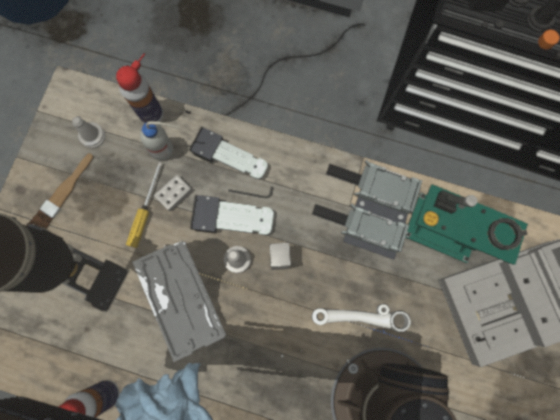

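View pics/scene0.png

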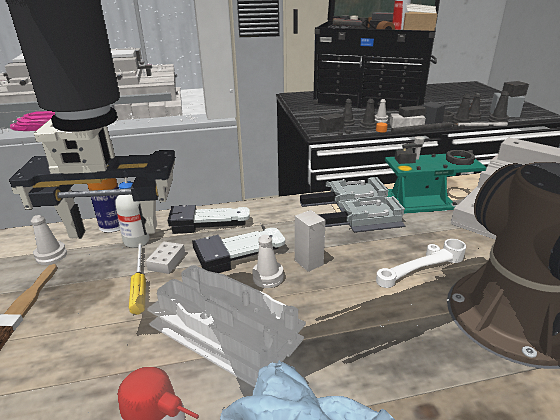

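The top view shows the wide cover at about (235,217) and the narrow one at about (230,155), with noses to the right. The rack is at about (385,210), with its black sills at (343,173) and (330,213) pointing left. By the rack's axes the upper bay is the wide one, and I'll check that by measuring.

```bash
cat > h.py <<'E'
import numpy as np,cv2
def world(c):
    K=c["intrinsics"];d=c["range_z"];v,u=np.mgrid[:d.shape[0],:d.shape[1]]
    p=np.stack([(u-K[0,2])/K[0,0]*d,(v-K[1,2])/K[1,1]*d,d],-1)
    T=c["world_from_camera"];return p@T[:3,:3].T+T[:3,3]
def rect(P,m):
    (c,s,a)=cv2.minAreaRect((P[m][:,:2]*1000).astype(np.float32))
    if s[0]<s[1]: s=s[::-1];a+=90
    return np.round(c,1),np.round(s,1),round((a+90)%180-90,1),int(m.sum()),np.round(np.median(P[m][:,2])*1000,1)
def biggest(m):
    n,l,st,_=cv2.connectedComponentsWithStats(m.astype(np.uint8));return l==1+np.argmax(st[1:,4])
E
python3 - <<'E'
from h import *
c=dict(np.load("top0.npz"));P=world(c);g=c["color"].min(-1).astype(int);g2=c["color"].max(-1)
v,u=np.mgrid[:420,:560];box=lambda a,b,x,y:(u>=a)&(u<b)&(v>=x)&(v<y)
for n,b in(("wide",box(190,280,192,242)),("narrow",box(188,275,120,182))):
    z=P[...,2]
    m=biggest(b&(g>150)&(z>.022)&(z<.042));print(n,rect(P,m))
    m=biggest(b&(g2<90)&(z>.033)&(z<.05));print(" bridge",rect(P,m))
for n,b in(("sillU",box(322,362,158,188)),("sillL",box(308,350,200,226))):
    m=biggest(b&(g2<70)&(P[...,2]>.015));print(n,rect(P,m))
b=box(340,425,150,265);m=biggest(b&(P[...,2]>.038)&(P[...,2]<.06));print("rack",rect(P,m))
for n,b in(("holder",box(222,252,242,272)),("riser",box(266,296,238,272))):
    m=b&(P[...,2]>.05);print(n,rect(P,m),P[m][:,2].max())
im=c["color"][130:280,180:430,::-1];cv2.imwrite("pics/crop0.png",cv2.resize(im,None,fx=3.2,fy=3.2,interpolation=cv2.INTER_CUBIC))
E
```

```text
wide (array([413.3, 340. ]), array([132. ,  66.9]), 84.7, 1407, np.float64(33.1))
 bridge (array([418.2, 459.9]), array([81.9, 23.3]), 9.2, 128, np.float64(42.0))
narrow (array([559.7, 358.5]), array([131.9,  50.5]), 65.9, 968, np.float64(33.1))
 bridge (array([596.5, 447.8]), array([66.6, 59.6]), -22.6, 526, np.float64(42.2))
sillU (array([537.3,  99.2]), array([81.6, 22.8]), 72.7, 305, np.float64(26.0))
sillL (array([432.2, 132.6]), array([81.6, 22.4]), 72.3, 310, np.float64(25.8))
rack (array([517. ,  32.5]), array([92.1, 64.4]), -17.4, 456, np.float64(43.7))
holder (array([265.5, 324.1]), array([146. ,  35.7]), 32.5, 214, np.float64(98.6)) 1.1216754219420055
riser (array([279.7, 251.5]), array([130.6,  42. ]), 2.4, 481, np.float64(115.0)) 1.1216754219420055
```

View pics/crop0.png

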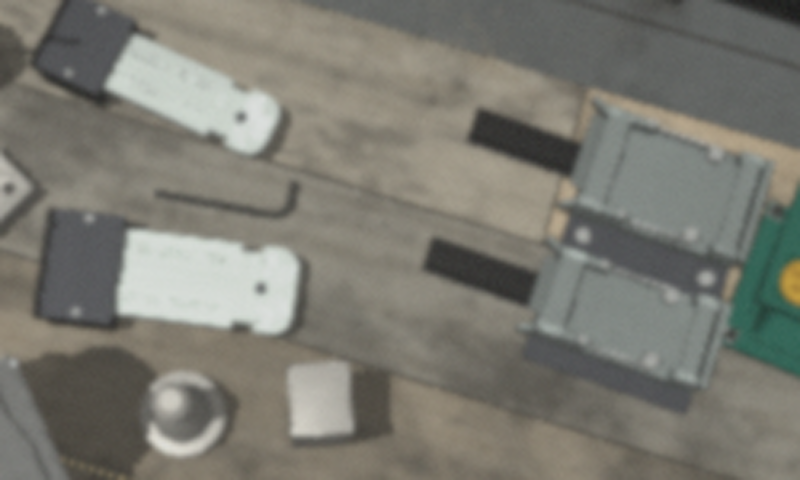

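Confirmed: the upper bay is the wide one, at crop (570,150), and the lower is narrow, at (530,290). The holder at (185,405) and the riser at (320,400) stand close beside the wide cover, so I need to check clearance to the gripper's body.

```bash
python3 - <<'E'
from h import *
for nm in("top","scene"):
    c=dict(np.load(nm+"0.npz"));P=world(c)
    x,y,z=P[...,0],P[...,1],P[...,2]
    for n,lo,hi in(("holder",.29,.40),("riser",.20,.29)):
        for a,b in((.005,.03),(.03,.06),(.06,.08),(.08,.1),(.1,.125)):
            m=(c["range_z"]>0)&(z>a)&(z<b)&(x>.22)&(x<.378)&(y>lo)&(y<hi)
            if m.sum()>5:print(nm,n,a,m.sum(),np.round(np.percentile(P[m][:,:2],[3,97],axis=0)*1000).tolist(),rect(P,m)[:3] if a>=.08 else'')
    # other tall things around
    m=(c["range_z"]>0)&(z>.06)&(z<.4)&(x>.3)&(x<.8)&(y>-.2)&(y<.5)
    H,_,_=np.histogram2d(x[m],y[m],bins=[np.arange(.3,.81,.05),np.arange(-.2,.51,.05)]);print(H.astype(int))
E
```

```text
top holder 0.005 356 [[237.0, 302.0], [362.0, 386.0]] 
top holder 0.03 98 [[294.0, 298.0], [377.0, 371.0]] 
top holder 0.06 55 [[300.0, 340.0], [327.0, 368.0]] 
top holder 0.08 42 [[302.0, 344.0], [327.0, 370.0]] (array([315.3, 357. ]), array([26. , 25.2]), 48.5)
top holder 0.1 84 [[306.0, 346.0], [325.0, 368.0]] (array([314.9, 356.7]), array([24.9, 22.4]), -40.9)
top riser 0.005 82 [[225.0, 202.0], [373.0, 288.0]] 
top riser 0.03 21 [[293.0, 233.0], [341.0, 279.0]] 
top riser 0.06 8 [[294.0, 246.0], [296.0, 261.0]] 
top riser 0.08 15 [[293.0, 233.0], [308.0, 273.0]] (array([297.6, 257. ]), array([45.4, 18.8]), 66.3)
top riser 0.1 435 [[296.0, 234.0], [343.0, 273.0]] (array([320. , 253.4]), array([50.3, 42. ]), 6.2)
[[ 14   0   0   0   0   0   0   0 165 218  65 111   0  60]
 [484 303  97   0   0   0   0   0   0   0   0   0   0   0]
 [499 602 452   0   0   0   0   0   0   0   0   0   0   0]
 [ 42 257 234   0   0   0   0   0   0   0   0   0   0   0]
 [  0   0   0   0   0   0   0   0   0   0   0   0   0   0]
 [  0   0   0   0   0   0   0   0   0   0   0   0   0  15]
 [  0   0   0   0   
[... 860 characters left out ...]
 46.6)
scene riser 0.1 424 [[293.0, 235.0], [343.0, 278.0]] (array([318.8, 256.2]), array([53.6, 43.3]), 7.3)
[[ 35   0   0   0   0   0   0   0  87 406  22 287   0 101]
 [279 232 123   1   0   0   0   0   0   0   0   0   0   0]
 [212 431 290   2   0   0   0   0   0   0   0   0   0   0]
 [ 21 116 125   0   0   0   0   0   0   0   0   0   0   0]
 [  0   0   0   0   0   0   0   0   0   0   0   0   0   0]
 [  0   0   0   0   0   0   0   0   0   0   0   0   0   0]
 [  0   0   0   0   0   0   0   0   0   0   0   0   0   0]
 [  0   0   0   0   0   0   0   0   0   0   0   0   0   0]
 [  0   0   0   0   0   0   0   0   0   0   0   0   0   0]
 [  0   0   0   0   0   0   0   0   0   0   0   0   0   0]]
```

```bash
python3 - <<'E'
from h import *
from scipy.spatial.transform import Rotation as R
Rt=R.from_euler("xyz",[179.903,-.008,-22.627],degrees=True).as_matrix();t=np.array([.259,.623,.251])
for nm in("scene","top"):
    c=dict(np.load(nm+"0.npz"));P=world(c)[c["range_z"]>0]
    Q=((P-t)@Rt)*1000
    Q=Q[(abs(Q[:,:2])<150).all(1)]
    for a in range(-200,30,15):
        m=(Q[:,2]>=a)&(Q[:,2]<a+15)
        if m.sum()>5:print(nm,a,m.sum(),np.round([Q[m][:,i].min() for i in(0,1)]+[Q[m][:,i].max() for i in(0,1)]).astype(int))
E
```

```text
scene -200 1156 [-46 -41  10  46]
scene -185 1104 [-47 -42  13  46]
scene -170 550 [-47 -39   4  46]
scene -155 1108 [-40 -50  27  37]
scene -140 552 [-40 -50  22  18]
scene -125 780 [-24 -51  24  17]
scene -110 736 [-24 -51  27  17]
scene -95 2436 [-39 -96  41  96]
scene -80 1616 [-41 -96  34  96]
scene -65 1603 [-40 -89  21  94]
scene -50 427 [-41 -89  36  88]
scene -35 305 [-13 -67  11  66]
scene -20 353 [-13 -65  11  64]
scene -5 310 [-13 -62  11  61]
scene 10 258 [-13 -60  12  59]
scene 25 6 [ -8 -46  11  46]
top -200 276 [-41  -3  48  48]
top -185 255 [-37  -2  48  48]
top -170 15 [-29   8  47  46]
top -155 61 [-17  11  41  40]
top -140 12 [32 14 41 19]
top -110 37 [-22   7  28  20]
top -95 1301 [-38 -95  41  99]
top -80 318 [-37 -92  41  99]
top -65 344 [-37 -86  41  96]
top -50 33 [-37 -86  41  90]
```

The gripper's bar, ±96 mm wide and 41 mm behind the TCP, would hit the holder if the tool stood vertical. So I'll draw the wide cover with the tool rolled about 11°, which raises the near end clear of it. First I move above the wide cover.

```bash
cat >> h.py <<'E'
from scipy.spatial.transform import Rotation as R
def pose(s=None):
    from plant import r
    s=s or r.get_state();return R.from_euler("xyz",s["eef_rot"],degrees=True).as_matrix(),np.array(s["tcp_pos"])
def goal(gp,yaw,roll=0,p=6):
    """shift (cm, current tool axes) and turn taking grasp pivot (tool z=p mm) to gp (mm)"""
    A,t=pose();B=R.from_euler("xyz",[180,0,yaw],degrees=True).as_matrix()@R.from_rotvec([roll,0,0],degrees=True).as_matrix()
    T=np.array(gp)/1000-B[:,2]*p/1000
    print("shift_cm",np.round((T-t)@A*100,2),"| in target axes",np.round((T-t)@B*100,2),"turn",np.round(R.from_matrix(A.T@B).as_rotvec(degrees=True),2))
def wrist(name=None):
    from plant import r
    A,t=pose();c=r.capture("wrist");K=c["intrinsics"];d=c["range_z"];v,u=np.mgrid[:d.shape[0],:d.shape[1]]
    x,y=u-K[0,2],v-K[1,2];q=np.hypot(x,y)+1e-9;th=q/K[0,0];k=np.tan(np.minimum(th,1.4))/q
    p=np.stack([x*k*d,y*k*d,d],-1);H=c["hand_eye"];p=p@H[:3,:3].T+H[:3,3];p=p@A.T+t
    if name: cv2.imwrite(f"pics/{name}.png",c["color"][:,:,::-1])
    return c["color"],p,(d>0)&(th<1.3)
E
python3 -m crank '[[[0,0,0],[4,2.7,0],-1],[[0,0,0],[4,2.7,0],-1],[[0,0,0],[4,2.7,0],-1],[[0,0,0],[4,2.7,0],-1],[[0,0,0],[4,2.7,0],-1],[[0,0,0],[3.8,2.7,0],-1]]'
python3 -m crank '[[[0,0,8.1],[0,0,0],-1],[[0,0,8.1],[0,0,0],-1],[[0,0,8.1],[0,0,0],-1],[[0,0,8.1],[0,0,0],-1],[[0,0,8.1],[0,0,0],-1],[[0,0,8.1],[0,0,0],-1],[[0,0,8.1],[0,0,0],-1],[[0,0,8.1],[0,0,0],-1]]'
python3 -m crank '[[[0,0,7.9],[0,0,0],-1],[[0,0,0],[0,0,0],-1],[[0,0,0],[0,0,0],-1]]'
python3 - <<'E'
from h import *
col,P,ok=wrist("w1");np.savez("w1.npz",c=col,P=P,ok=ok)
x,y,z=np.moveaxis(P,-1,0);g=col.min(-1)
m=ok&(x>.33)&(x<.5)&(y>.22)&(y<.43)&(z>.024)&(z<.042)&(g>110)
m=biggest(m);print("wide",rect(P,m))
m=ok&(x>.47)&(x<.65)&(y>.25)&(y<.47)&(z>.024)&(z<.042)&(g>110)
if m.any(): print("narrow",rect(P,biggest(m)))
m=ok&(z>.082)&(z<.11)&(x>.28)&(x<.36)
for a,b in((.3,.4),(.2,.3)):
    k=m&(y>a)&(y<b)
    if k.any():print(np.round(np.percentile(P[k],[2,98],axis=0)*1000))
goal([417,382,27],-95.3,0,16)
E
```

```text
time_s: 0.7
tcp_pos: [0.4177, 0.38, 0.2514]
eef_rot: [180.0, 0.0, -22.6]
contact_force: [1.6, 0.2, 0.4]
gripper_width: 0.0882
gripper_force: 0.0
time_s: 1.5
tcp_pos: [0.4168, 0.3817, 0.2512]
eef_rot: [180.0, -0.0, -87.8]
contact_force: [-0.4, 0.0, 0.3]
gripper_width: 0.0876
gripper_force: 0.0
time_s: 1.8
tcp_pos: [0.4169, 0.3819, 0.2513]
eef_rot: [180.0, -0.0, -95.1]
contact_force: [-0.6, -0.1, -0.5]
gripper_width: 0.088
gripper_force: 0.0
wide (array([412.1, 344. ]), array([135.1,  66.3]), 85.2, 7072, np.float64(32.8))
narrow (array([559.2, 362.9]), array([136.4,  53.3]), 65.2, 4364, np.float64(32.8))
[[303. 347.  83.]
 [327. 371. 105.]]
[[296. 239.  82.]
 [346. 279. 110.]]
shift_cm [-2.000e-02 -1.000e-02  2.084e+01] | in target axes [-1.000e-02 -0.000e+00  2.084e+01] turn [ 0.01 -0.02  0.2 ]
```

View pics/w1.png

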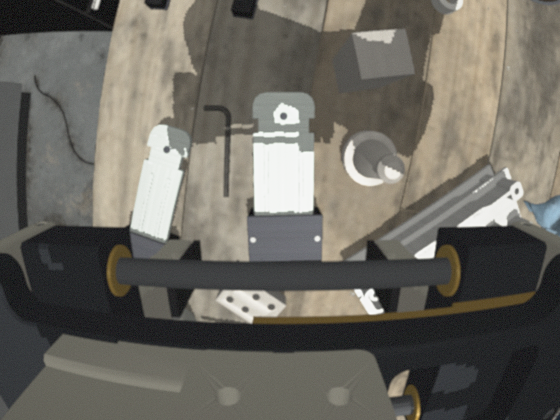

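The wrist view agrees with the top view: the wide cover is at about (283,155), with the holder at (375,160) and the riser at (375,60). I tilt, then go down.

```bash
python3 -m crank '[[[-6,0,0],[0,0,0],-1],[[-6,0,0],[0,0,0],-1],[[0,0,0],[0,0,0],-1]]'
python3 - <<'E'
from h import *
goal([416.5,385,85],-95,-12,16)
goal([416.5,385,27],-95,-12,16)
E
```

```text
time_s: 2.15
tcp_pos: [0.4184, 0.382, 0.2507]
eef_rot: [167.8, -0.0, -95.3]
contact_force: [0.1, -1.0, -0.8]
gripper_width: 0.0877
gripper_force: 0.0
shift_cm [-0.28 -3.28 14.64] | in target axes [-0.28 -3.23 14.65] turn [ 0.21  0.06 -0.28]
shift_cm [-0.28 -4.51 20.31] | in target axes [-0.28 -4.44 20.32] turn [ 0.21  0.06 -0.28]
```

```bash
python3 -m crank '[[[0,0,0],[-0.1,-1.1,4],-1],[[0,0,0],[-0.1,-1.1,4],-1],[[0,0,0],[-0.08,-1.08,3.6],-1],[[0,0,0],[0,0,3],-1],[[0,0,0],[0,-0.4,1.9],-1],[[0,0,0],[0,-0.4,1.9],-1],[[0,0,0],[0,-0.4,1.9],-1],[[0,0,0],[0,0,0],-1]]'
python3 - <<'E'
from h import *
goal([416.5,385,27],-95,-12,16)
E
```

```text
time_s: 2.95
tcp_pos: [0.4175, 0.3832, 0.0413]
eef_rot: [167.9, -0.2, -95.2]
contact_force: [0.1, -0.3, -0.2]
gripper_width: 0.0876
gripper_force: 0.0
shift_cm [-0.17 -0.18 -0.18] | in target axes [-0.17 -0.18 -0.18] turn [ 0.1  -0.16 -0.25]
```

```bash
python3 -m crank '[[[0,0,0],[-0.1,-0.15,-0.15],-1],[[0,0,0],[0,0,0],0],[[0,0,0],[0,0,0],1],[[0,0,0],[0,0,0],1],[[0,0,0],[0,0,0],1],[[0,0,0],[0,0,0],1],[[0,0,0],[0,0,0],1],[[0,0,0],[0,0,0],1]]' 20
python3 - <<'E'
from h import *
col,P,ok=wrist("w2")
print(pose()[1])
x,y,z=np.moveaxis(P,-1,0);g=col.min(-1)
m=ok&(x>.36)&(x<.48)&(y>.25)&(y<.36)&(z>.015)&(z<.06)&(g>100)
m=biggest(m);q=P[m]*1000;print(rect(P,m));A=np.c_[q[:,:2],np.ones(len(q))];print(np.linalg.lstsq(A,q[:,2],rcond=None)[0])
E
```

```text
time_s: 3.75
tcp_pos: [0.421, 0.3858, 0.0456]
eef_rot: [168.0, 0.0, -95.3]
contact_force: [-0.7, -0.5, 6.4]
gripper_width: 0.0654
gripper_force: 20.0
[0.42101586 0.38571969 0.04555012]
(array([410. , 319.7]), array([86.4, 66.4]), 84.7, 23858, np.float64(32.9))
[-1.05236159e-03  8.18852900e-04  3.30411072e+01]
```

Plate gripped and still level. Next I draw it out 58 mm.

```bash
python3 -m crank '[[[0,0,0],[0.8,0,0],1],[[0,0,0],[1.2,0,0],1],[[0,0,0],[1.2,0,0],1],[[0,0,0],[1.2,0,0],1],[[0,0,0],[1.0,0,0],1],[[0,0,0],[0.5,0,0],1],[[0,0,0],[0,0,0],1]]'
python3 - <<'E'
from h import *
col,P,ok=wrist("w3")
x,y,z=np.moveaxis(P,-1,0);g=col.min(-1)
m=ok&(x>.36)&(x<.48)&(y>.18)&(y<.36)&(z>.015)&(z<.06)&(g>100)
m=biggest(m);q=P[m]*1000;print(rect(P,m),q.min(0));A=np.c_[q[:,:2],np.ones(len(q))];print(np.linalg.lstsq(A,q[:,2],rcond=None)[0])
print(pose()[1])
E
```

```text
time_s: 4.5
tcp_pos: [0.4158, 0.3263, 0.0456]
eef_rot: [168.1, 0.1, -95.3]
contact_force: [2.6, 0.8, 7.4]
gripper_width: 0.0654
gripper_force: 20.0
(array([405.3, 272.2]), array([110.3,  67.6]), 84.5, 30043, np.float64(32.9)) [369.2617926  215.87337361  15.18281155]
[-7.33304882e-04  5.21310395e-04  3.30166149e+01]
[0.41577121 0.3262577  0.04552229]
```

```bash
python3 -m crank '[[[0,0,0],[0,0.2,-1],1],[[0,0,0],[0,0.6,-2.9],1],[[0,0,0],[0,0.8,-3.9],1],[[0,0,0],[0,0.8,-3.9],1],[[0,0,0],[0,0.4,-2],1],[[0,0,0],[0,0,0],1]]'
python3 - <<'E'
from h import *
goal([572,210,150],-107.5,-12,16)
E
```

```text
time_s: 5.15
tcp_pos: [0.4171, 0.3269, 0.1878]
eef_rot: [168.2, 0.2, -95.3]
contact_force: [0.0, -0.7, -3.4]
gripper_width: 0.0657
gripper_force: 20.0
shift_cm [ 10.29 -16.92  -1.32] | in target axes [  6.5  -18.67  -1.71] turn [-0.15 -2.32 11.97]
```

```bash
python3 -m crank '[[[0,0,0],[2,-3.4,-0.2],1],[[0,0,0],[2,-3.4,-0.3],1],[[0,0,0],[2.1,-3.4,-0.3],1],[[0,0,0],[2.1,-3.4,-0.3],1],[[0,0,0],[2.1,-3.3,-0.2],1],[[0,-1.2,6],[0,0,0],1],[[0,-1.1,6],[0,0,0],1],[[0,0,0],[0,0,0],1]]'
python3 - <<'E'
from h import *
col,P,ok=wrist("w4");np.savez("w4.npz",c=col,P=P,ok=ok)
goal([572,210,150],-107.5,-12,16)
x,y,z=np.moveaxis(P,-1,0);g=col.min(-1)
m=biggest(ok&(g>110)&(z>.09)&(z<.2)&(y<.25));q=P[m]*1000;print("cover",rect(P,m));A=np.c_[q[:,:2],np.ones(len(q))];print(np.linalg.lstsq(A,q[:,2],rcond=None)[0])
d=np.array([-.3007,-.9537]);n=np.array([.9537,-.3007]);M=np.array([521,47.5])
a=(P[...,:2]*1000-M)@d;b=(P[...,:2]*1000-M)@n
for nm,off in(("wide",0),("narrow",-110)):
    k=biggest(ok&(abs(b-off)<25)&(a>-120)&(a<-18)&(z>.017)&(z<.033));print(nm,k.sum(),"a,b pct",np.round(np.percentile(a[k],[1,99]),1),np.round(np.percentile(b[k],[1,99]),1),rect(P,k))
k=ok&(z>.036)&(z<.056)&(a>-30)&(a<140)&(abs(b)<200);print("rack tops",k.sum(),np.percentile(a[k],[.5,99.5]),np.percentile(b[k],[.5,99.5]))
E
```

```text
time_s: 5.95
tcp_pos: [0.573, 0.207, 0.16]
eef_rot: [167.8, -0.4, -107.7]
contact_force: [0.1, 0.4, -2.6]
gripper_width: 0.0652
gripper_force: 20.0
shift_cm [-0.2  -0.04 -0.53] | in target axes [-0.21 -0.04 -0.53] turn [ 0.12 -0.36 -0.05]
cover (array([551.1, 156. ]), array([110.7,  66.3]), 72.1, 29474, np.float64(146.4))
[6.57672953e-04 1.45859801e-02 1.43818406e+02]
wide 89 a,b pct [-21.3 -18. ] [-11.1  11.8] (array([527. ,  65.4]), array([23. ,  3.7]), -12.5, 89, np.float64(25.9))
narrow 2340 a,b pct [-99.3 -18.7] [-121.3  -97.5] (array([434.2, 137. ]), array([82.5, 25.1]), 72.5, 2340, np.float64(25.7))
rack tops 4476 [-18.56924106  22.82336096] [-144.65454416   44.10729594]
```

View pics/w4.png

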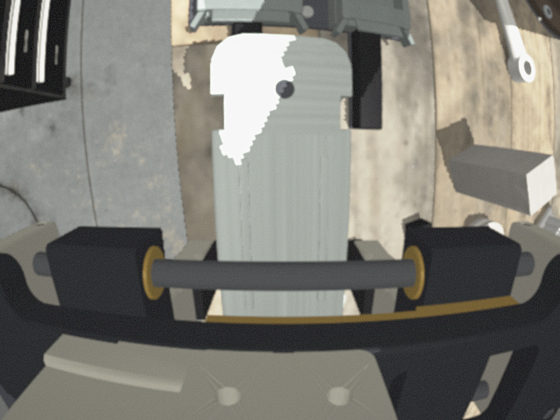

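The cover is held level with its nose at about (283,40), about 54 mm short of the mouth and 4 mm off sideways. I correct that and descend to near sill height.

```bash
python3 -m crank '[[[0,0.8,-0.4],[0,-0.42,0],1],[[0,0,0],[0,-0.6,2.9],1],[[0,0,0],[0,-0.6,2.9],1],[[0,0,0],[0,-0.6,2.9],1],[[0,0,0],[0,-0.2,1.0],1],[[0,0,0],[0,0,0],1]]'
cat > look.py <<'E'
from h import *
import sys
def look(zlo,zhi,rack=True):
    col,P,ok=wrist();x,y,z=np.moveaxis(P,-1,0);g=col.min(-1)
    d=np.array([-.3007,-.9537]);n=np.array([.9537,-.3007]);M=np.array([521,47.5])
    a=(P[...,:2]*1000-M)@d;b=(P[...,:2]*1000-M)@n
    m=biggest(ok&(g>100)&(z>zlo)&(z<zhi)&(y<.30));q=np.c_[a[m],b[m],z[m]*1000]
    (c,s,an)=cv2.minAreaRect(q[:,:2].astype(np.float32));an=(an+45)%90-45
    A=np.c_[q[:,:2],np.ones(len(q))];f=np.linalg.lstsq(A,q[:,2],rcond=None)[0]
    print("cover nose a",round(np.percentile(q[:,0],99.7),1),"centre",np.round(c,1),"size",np.round(s,1),"yaw vs rack",round(an,2),"top z at nose",round(f@[q[:,0].max(),np.mean(q[:,1]),1],1),"slopes a,b deg",np.round(np.degrees(f[:2]),2))
    if rack:
        k=ok&(z>.042)&(z<.056)&(a>-25)&(a<30)&(abs(b)<60)
        if k.sum()>20: print("flare tops wide a,b",np.percentile(a[k],[1]),np.percentile(b[k],[1,99]),k.sum())
        k=ok&(z>.042)&(z<.056)&(a>-25)&(a<30)&(abs(b+110)<52)
        if k.sum()>20: print("flare tops narrow a,b",np.percentile(a[k],[1]),np.percentile(b[k],[1,99]),k.sum())
        k=ok&(abs(b+110)<25)&(a>-120)&(a<-18)&(z>.017)&(z<.033)
        if k.sum()>99: print("sill narrow",np.percentile(a[k],[1]),np.percentile(b[k],[1,99]))
    A_,t=pose();print("tcp",np.round(t*1000,1))
E
python3 -c "
from look import *
look(.03,.07)"
```

```text
time_s: 6.6
tcp_pos: [0.576, 0.2056, 0.0606]
eef_rot: [167.9, -1.1, -106.9]
contact_force: [0.5, -0.8, -2.5]
gripper_width: 0.0654
gripper_force: 20.0
cover nose a -57.5 centre [-112.1   -0.9] size [110.9  68.8] yaw vs rack 0.8 top z at nose 48.1 slopes a,b deg [ 0.13 -0.18]
flare tops narrow a,b [-16.7351512] [-142.42869873 -100.15440006] 300
sill narrow [-99.38812944] [-121.12987107  -97.31180356]
tcp [577.  206.   62.3]
```

```bash
python3 - <<'E'
s=open("look.py").read()
s=s.replace("    if rack:","""    e=[]
    for t in np.arange(q[:,0].min()+3,q[:,0].max()-18,3):
        w=q[abs(q[:,0]-t)<1.5][:,1]
        if len(w)>20:e.append([t,np.percentile(w,1.5),np.percentile(w,98.5)])
    e=np.array(e);W=np.median(e[:,2]-e[:,1]);k=abs(e[:,2]-e[:,1]-W)<1.5;e=e[k]
    f=np.polyfit(e[:,0],e[:,1:].mean(1),1);print("midline W",round(W,1),"yaw",round(np.degrees(f[0]),2),"b at nose",round(np.polyval(f,q[:,0].max()),1),len(e))
    if rack:""",1)
open("look.py","w").write(s)
E
python3 -c "
from look import *
look(.03,.07)"
```

```text
cover nose a -58.1 centre [-112.6   -0.6] size [111.   69.8] yaw vs rack 0.58 top z at nose 49.0 slopes a,b deg [-0.25 -0.06]
midline W 63.3 yaw 0.7 b at nose 2.2 23
flare tops narrow a,b [-16.65619111] [-142.81127474 -100.50404542] 288
sill narrow [-99.51115706] [-121.07118275  -97.29055898]
tcp [577.7 206.3  63.3]
```

```bash
python3 -m crank '[[[0,0,0.7],[0,-0.22,1.03],1],[[0,0,0],[1.5,0,0],1],[[0,0,0],[2,0,0],1],[[0,0,0],[1,0,0],1],[[0,0,0],[0,0,0],1],[[0,0,0],[0,0,0],1]]'
python3 -c "
from look import *
look(.03,.05)
look(.03,.05,0)"
```

```text
time_s: 7.3
tcp_pos: [0.5637, 0.1622, 0.0533]
eef_rot: [168.1, -1.0, -107.7]
contact_force: [0.4, -0.0, -2.9]
gripper_width: 0.0653
gripper_force: 20.0
cover nose a 7.9 centre [-58.1  -3. ] size [132.3  93.5] yaw vs rack 4.18 top z at nose 42.3 slopes a,b deg [ 1.2  -0.22]
midline W 63.4 yaw -0.1 b at nose 0.9 27
flare tops wide a,b [-16.59032385] [-40.27290446  40.31116449] 5964
flare tops narrow a,b [-16.0476445] [-142.4441121  -75.9629261] 3199
sill narrow [-98.93171635] [-120.98265451  -97.35562371]
tcp [563.7 162.7  53.2]
cover nose a 7.4 centre [-58.6  -3.5] size [132.4  93.7] yaw vs rack 4.83 top z at nose 42.2 slopes a,b deg [ 1.24 -0.22]
midline W 63.3 yaw -0.07 b at nose 0.9 27
tcp [563.7 163.   53. ]
```

```bash
python3 - <<'E'
from h import *
col,P,ok=wrist("w5");z=P[...,2]*1000
d=np.array([-.3007,-.9537]);n=np.array([.9537,-.3007]);M=np.array([521,47.5])
a=(P[...,:2]*1000-M)@d;b=(P[...,:2]*1000-M)@n
for lo in range(-110,-10,15):
    m=ok&(a>lo)&(a<lo+15)&(abs(b)<25)&(z>28)&(z<48);print(lo,m.sum(),np.round(np.median(z[m]),2))
m=ok&(abs(b+110)<9)&(a>-80)&(a<-30)&(z>15)&(z<35);print("sill z",np.median(z[m]))
E
```

```text
-110 3077 40.2
-95 3280 40.15
-80 3430 40.1
-65 3452 40.01
-50 3457 40.01
-35 3305 39.94
-20 3254 44.0
sill z 25.846698340492736
```

```bash
python3 -m crank '[[[0,0,0],[0,-0.06,0.29],1],[[0,0,0],[0.8,0.03,0],1],[[0,0,0],[1.2,0,0],1],[[0,0,0],[1.2,0,0],1],[[0,0,0],[1.2,0,0],1],[[0,0,0],[0,0,0],1],[[0,0,0],[0,0,0],1]]'
python3 - <<'E'
from h import *
from plant import r
col,P,ok=wrist("w6");z=P[...,2]*1000
d=np.array([-.3007,-.9537]);n=np.array([.9537,-.3007]);M=np.array([521,47.5])
a=(P[...,:2]*1000-M)@d;b=(P[...,:2]*1000-M)@n
for lo in range(-110,-10,15):
    m=ok&(a>lo)&(a<lo+15)&(abs(b)<25)&(z>28)&(z<48);print(lo,m.sum(),np.round(np.median(z[m]),2))
E
```

```text
time_s: 8.15
tcp_pos: [0.5497, 0.1202, 0.0509]
eef_rot: [168.0, -1.1, -107.7]
contact_force: [0.3, 0.6, -2.2]
gripper_width: 0.0655
gripper_force: 20.0
-110 1834 38.03
-95 525 38.23
-80 1991 38.06
-65 3080 38.03
-50 3285 38.02
-35 3451 37.97
-20 3583 44.64
```

View pics/w6.png

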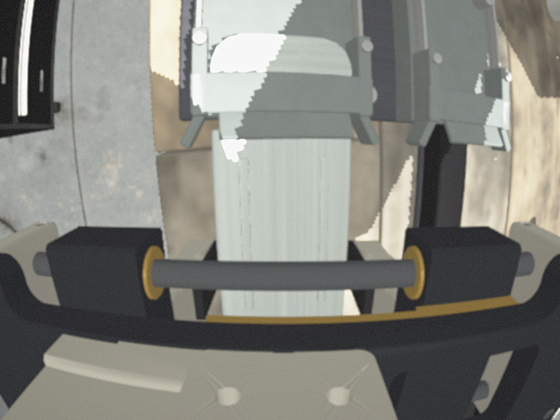

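The nose lies under the strap with its tip at about (285,35), freely in the bay. I lower it 2 mm, let go, lift, level the tool and move back to the tail.

```bash
python3 -m crank '[[[0,0,0],[0,-0.04,0.2],1],[[0,0,0],[0,0,0],1],[[0,0,0],[0,0,0],0.3],[[0,0,0],[0,0,0],-1],[[0,0,0],[0,0,0],-1],[[0,0,0],[0,0,0],-1],[[0,0,0],[0,0.4,-2],-1],[[0,0,0],[0,0.9,-4],-1]]'
python3 -m crank '[[[6,0,0],[0,0,0],-1],[[6,0,0],[0,0,0],-1],[[0,1,0],[-3,0,0],-1],[[0,0,0],[-2,0,0],-1],[[0,0,0],[0,0,0],-1]]'
cat > tail.py <<'E'
from h import *
d=np.array([-.3007,-.9537]);n=np.array([.9537,-.3007]);M=np.array([521,47.5])
def tail(off=0,hw=45):
    col,P,ok=wrist();z=P[...,2]*1000;g=col.min(-1)
    a=(P[...,:2]*1000-M)@d;b=(P[...,:2]*1000-M)@n-off
    m=biggest(ok&(g>90)&(a<-22)&(a>-200)&(abs(b)<hw)&(z>30)&(z<45));q=np.c_[a[m],b[m],z[m]]
    e=[]
    for t in np.arange(q[:,0].min()+3,q[:,0].max()-3,3):
        w=q[abs(q[:,0]-t)<1.5][:,1]
        if len(w)>20:e.append([t,np.percentile(w,1),np.percentile(w,99)])
    e=np.array(e);W=np.median(e[:,2]-e[:,1]);e=e[abs(e[:,2]-e[:,1]-W)<1.5];f=np.polyfit(e[:,0],e[:,1:].mean(1),1)
    print("W",round(W,1),"a range",np.round(np.percentile(q[:,0],[.5,99.5]),1),"yaw",round(np.degrees(f[0]),2),"b@-25",round(np.polyval(f,-25),1),"b@-115",round(np.polyval(f,-115),1),"z",np.median(q[:,2]).round(1),len(q))
    A,t=pose();tt=t[:2]*1000-M;print("tcp a,b",np.round([tt@d,tt@n-off],1),"z",t[2]*1000)
E
python3 -c "
from tail import *
tail()
goal([521+.3007*112,47.5+.9537*112,33],-107.5,0,6)"
```

```text
time_s: 9.0
tcp_pos: [0.5476, 0.1213, 0.1078]
eef_rot: [167.7, -1.3, -107.7]
contact_force: [0.5, 1.0, 0.4]
gripper_width: 0.0878
gripper_force: 0.0
time_s: 9.5
tcp_pos: [0.5667, 0.1728, 0.1091]
eef_rot: [-179.9, -2.0, -107.5]
contact_force: [0.2, -0.2, -0.7]
gripper_width: 0.0878
gripper_force: 0.0
W 63.9 a range [-147.2  -22.6] yaw 0.02 b@-25 0.3 b@-115 0.2 z 35.9 18753
tcp a,b [-132.     5.7] z 108.80989724937737
shift_cm [1.76 0.58 7.05] | in target axes [2.   0.57 6.98] turn [-0.05 -2.01 -0.07]
```

```bash
python3 -m crank '[[[0,-2,0],[0.2,0.47,0],-1],[[0,0,0],[0,0,3],-1],[[0,0,0],[0,0,3],-1],[[0,0,0],[0,0,1],-1],[[0,0,0],[0,0,0],-1],[[0,0,0],[0,0,0],0],[[0,0,0],[0,0,0],1],[[0,0,0],[0,0,0],1]]' 15
python3 -m crank '[[[0,0,0],[0,0,0],1],[[0,0,0],[0,0,0],1],[[0,0,0],[0,0,0],1],[[0,0,0],[0,0,0],1]]' 45
python3 -c "
from tail import *
tail()"
```

```text
time_s: 10.35
tcp_pos: [0.5605, 0.1695, 0.04]
eef_rot: [-179.9, 0.0, -107.7]
contact_force: [0.7, 0.2, 0.7]
gripper_width: 0.069
gripper_force: 0.0
time_s: 10.75
tcp_pos: [0.5604, 0.1695, 0.0396]
eef_rot: [-179.9, -0.0, -107.6]
contact_force: [-0.4, -0.0, 6.8]
gripper_width: 0.0656
gripper_force: 45.0
W 63.9 a range [-121.3  -22.5] yaw 0.27 b@-25 0.1 b@-115 -0.3 z 36.0 33514
tcp a,b [-128.2    0.9] z 39.613296869804536
```

```bash
python3 -m crank '[[[0,0,0],[1,0,0],1],[[0,0,0],[1.2,0,0],1],[[0,0,0],[1.2,0,0],1],[[0,0,0],[1.2,0,0],1],[[0,0,0],[0.4,0,0],1],[[0,0,0],[0,0,0],1]]'
python3 -m crank '[[[0,0,0],[0.8,0,0],1],[[0,0,0],[0.8,0,0],1],[[0,0,0],[0.8,0,0],1],[[0,0,0],[0.8,0,0],1],[[0,0,0],[0,0,0],1]]'
python3 -c "
from tail import *
tail()"
```

```text
time_s: 11.4
tcp_pos: [0.5454, 0.1213, 0.0398]
eef_rot: [-179.9, 0.0, -107.7]
contact_force: [1.5, -0.6, 7.0]
gripper_width: 0.0657
gripper_force: 45.0
time_s: 11.9
tcp_pos: [0.5358, 0.0909, 0.0398]
eef_rot: [-179.9, -0.0, -107.6]
contact_force: [1.4, -3.8, 7.0]
gripper_width: 0.0654
gripper_force: 45.0
W 64.0 a range [-39.4 -22.1] yaw 0.15 b@-25 -0.1 b@-115 -0.3 z 35.8 5119
tcp a,b [-45.5   1.1] z 39.83106926201875
```

```bash
python3 -m crank '[[[0,0,0],[0.3,0,0],1],[[0,0,0],[0.2,0,0],1],[[0,0,0],[0,0,0],1]]'
python3 -m crank '[[[0,0,0],[0.2,0,0],1],[[0,0,0],[0,0,0],1]]'
python3 -m crank '[[[0,0,0],[0.2,0,0],1],[[0,0,0],[0,0,0],1]]'
```

```text
time_s: 12.25
tcp_pos: [0.5348, 0.0868, 0.0398]
eef_rot: [-179.8, 0.0, -107.6]
contact_force: [1.5, 2.5, 6.0]
gripper_width: 0.0656
gripper_force: 45.0
time_s: 12.45
tcp_pos: [0.5342, 0.0851, 0.0398]
eef_rot: [-179.8, 0.1, -107.6]
contact_force: [1.4, 3.4, 5.1]
gripper_width: 0.0656
gripper_force: 45.0
time_s: 12.65
tcp_pos: [0.534, 0.0839, 0.0399]
eef_rot: [-179.8, 0.1, -107.6]
contact_force: [1.7, 6.1, 4.1]
gripper_width: 0.0653
gripper_force: 45.0
```

```bash
python3 - <<'E'
from h import *
col,P,ok=wrist()
np.savez("w7.npz",c=col,P=P,ok=ok)
cv2.imwrite("pics/w7.png",cv2.resize(col[0:240,170:400,::-1],None,fx=2.5,fy=2.5,interpolation=cv2.INTER_CUBIC))
E
```

```text
(no output)
```

View pics/w7.png

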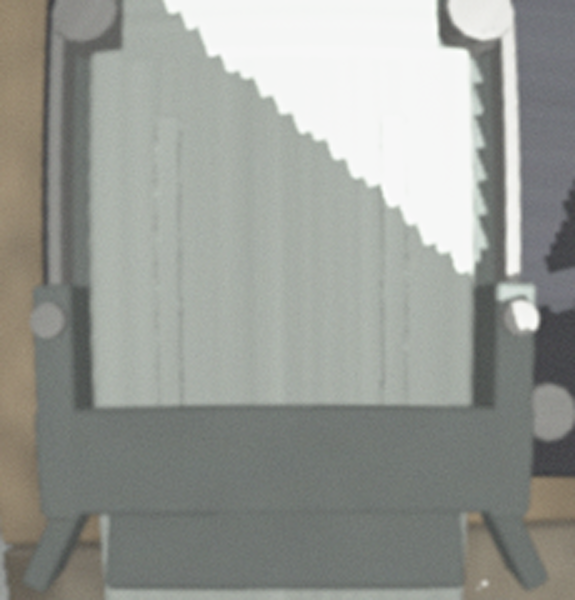

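```bash
python3 - <<'E'
from tail import *
f=np.load("w7.npz");P=f["P"];ok=f["ok"]
def ab(u,v): 
    p=P[v,u]*1000;return np.round([(p[:2]-M)@d,(p[:2]-M)@n,p[2]],1)
print("left bead",ab(203,3),"right bead",ab(362,3),"mouth strap front",ab(284,203),ab(284,206))
for v in range(10,26): print(v,ab(208,v),ab(358,v))
print("strap rear",ab(284,166),ab(284,162))
A,t=pose();print((t[:2]*1000-M)@d)
E
```

```text
left bead [83.5 33.9 39.7] right bead [ 83.3 -33.6  39.2] mouth strap front [-3.7 -0.3 41.9] [-4.8 -0.3 42.7]
10 [80.1 31.7 39. ] [ 80.3 -32.1  37.8]
11 [80.1 32.  37.8] [ 79.7 -32.   38.2]
12 [79.5 31.9 37.9] [ 78.6 -31.6  39.8]
13 [78.5 31.6 39.3] [ 78.7 -32.   38.1]
14 [77.9 31.5 39.7] [ 78.2 -31.9  38.3]
15 [78.2 32.  37.6] [ 78.2 -32.2  37. ]
16 [78.2 32.2 36.4] [ 77.5 -32.1  37.4]
17 [77.8 32.3 36. ] [ 77.8 -32.5  35.5]
18 [77.8 32.6 34.8] [ 77.7 -32.8  34.2]
19 [78.1 33.1 32.7] [ 78.4 -33.5  31.1]
20 [77.4 33.  33.2] [ 78.1 -33.6  30.4]
21 [76.3 32.6 34.8] [ 77.6 -33.6  30.5]
22 [75.5 32.3 35.8] [ 77.  -33.5  30.7]
23 [74.7 32.1 36.7] [ 77.2 -34.   28.7]
24 [74.5 32.2 35.9] [ 78.  -34.8  24.9]
25 [74.3 32.4 35.1] [ 77.  -34.5  26.2]
strap rear [11.8 -0.3 42.4] [13.3 -0.3 40.8]
-38.619631985549205
```

```bash
python3 -m crank '[[[0,0,0],[0.15,0,0],1],[[0,0,0],[0,0,0],1],[[0,0,0],[0,0,0],1]]'
python3 - <<'E'
from h import *
from tail import *
from plant import r
col,P,ok=wrist();z=P[...,2]*1000
a=(P[...,:2]*1000-M)@d;b=(P[...,:2]*1000-M)@n
g=col.min(-1).astype(int)
print("tcp a",(pose()[1][:2]*1000-M)@d)
# notch rear edge: first a where plate-height points appear in strip 28.5<|b|<31.5
for s in(1,-1):
    k=ok&(b*s>28.5)&(b*s<31)&(a>60)&(z>31)&(z<38);print(np.round(np.percentile(a[k],[90,97]),1))
    k=ok&(b*s>25)&(b*s<45)&(a>70)&(z>39)&(z<52);print(" bead",k.sum(),np.round(P[k].mean(0)*1000,1),np.round([a[k].mean(),b[k].mean()],1))
E
```

```text
time_s: 13.0
tcp_pos: [0.5342, 0.0837, 0.0399]
eef_rot: [-179.7, 0.2, -107.7]
contact_force: [2.9, 12.2, 2.8]
gripper_width: 0.0653
gripper_force: 45.0
tcp a -38.481165639814506
[80.5 82.8]
 bead 124 [529.  -40.6  39.4] [81.6 34.1]
[80.2 83.6]
 bead 112 [464.3 -20.1  39.5] [ 81.5 -33.8]
```

The cover is against the back stop and both beads sit in the notches, at crop (85,10) and (480,10). I ease off, let go and lift.

```bash
python3 -m crank '[[[0,0,0],[-0.3,0,0],1],[[0,0,0],[0,0,0],0.5],[[0,0,0],[0,0,0],-1],[[0,0,0],[0,0,0],-1],[[0,0,0],[0,0,0],-1],[[0,0,0],[0,0,-3],-1],[[0,0,0],[0,0,-4.5],-1],[[0,0,0],[0,0,-4.5],-1]]'
python3 - <<'E'
from h import *
from tail import *
col,P,ok=wrist("w8");z=P[...,2]*1000
a=(P[...,:2]*1000-M)@d;b=(P[...,:2]*1000-M)@n;g=col.min(-1)
k=biggest(ok&(g>90)&(a<-22)&(a>-90)&(abs(b)<40)&(z>31)&(z<40));print("tail a",np.round(np.percentile(a[k],[1,99]),1),np.median(b[k]),"strap front",)
k=ok&(abs(b)<20)&(a<20)&(a>-15)&(z>40)&(z<47);print("strap",np.percentile(a[k],[2,98]))
for s in(1,-1):
    k=ok&(b*s>25)&(b*s<45)&(a>70)&(a<100)&(z>37.5)&(z<52);print(" bead",k.sum(),np.round([a[k].mean(),b[k].mean()],1))
    for lo in range(60,126,3):
        k=ok&(b*s>28.3)&(b*s<31.3)&(a>lo)&(a<lo+3);print(round(float(np.median(z[k])),0) if k.any() else None,end=" ")
    print()
c0=np.array([569.3,381.5]);dd=np.array([np.cos(np.radians(-114.4)),np.sin(np.radians(-114.4))])
goal([*(c0-20*dd),160],-114.4,0,6)
E
```

```text
time_s: 13.85
tcp_pos: [0.5316, 0.0834, 0.1594]
eef_rot: [179.9, -0.2, -107.7]
contact_force: [1.0, 0.4, -0.1]
gripper_width: 0.0877
gripper_force: 0.0
tail a [-58.2 -22.2] 0.2901158305873725 strap front
strap [-13.6341827   13.09147838]
 bead 165 [82.7 34.3]
36.0 36.0 36.0 35.0 36.0 36.0 34.0 39.0 38.0 26.0 28.0 36.0 36.0 36.0 37.0 43.0 43.0 43.0 43.0 None 42.0 44.0 
 bead 179 [ 83.1 -34. ]
36.0 36.0 36.0 36.0 36.0 36.0 36.0 39.0 38.0 33.0 26.0 35.0 36.0 36.0 38.0 43.0 43.0 43.0 43.0 None 40.0 44.0 
shift_cm [-31.31   5.51   0.21] | in target axes [-30.43   9.19   0.17] turn [-0.44  0.19  6.83]
```

Wide cover is home with both beads in their notches. Now the narrow one.

```bash
python3 -m crank '[[[0,0,0],[-4.5,0.8,0],-1],[[0,0,0],[-4.5,0.8,0],-1],[[0,0,0],[-4.5,0.8,0],-1],[[0,0,0],[-4.5,0.8,0],-1],[[0,0,0],[-4.5,0.8,0],-1],[[0,0,0],[-4.5,0.8,0],-1],[[0,0,6.8],[-4.3,0.7,0],-1],[[0,0,0],[0,0,0],-1]]'
python3 - <<'E'
from h import *
col,P,ok=wrist("w9");x,y,z=np.moveaxis(P,-1,0);g=col.min(-1)
m=biggest(ok&(x>.48)&(x<.65)&(y>.25)&(y<.48)&(z>.026)&(z<.038)&(g>110));c,s,an,*o=rect(P,m);print(c,s,an,o)
A=np.radians(an);dd=-np.array([np.cos(A),np.sin(A)]);q=P[m][:,:2]*1000
t=(q-c)@dd;w=(q-c)@np.array([-dd[1],dd[0]]);e=[]
for k in np.arange(-60,20,4):
    ww=w[abs(t-k)<2]
    if len(ww)>20:e.append([k,*np.percentile(ww,[1,99])])
e=np.array(e);W=np.median(e[:,2]-e[:,1]);e=e[abs(e[:,2]-e[:,1]-W)<1.5];f=np.polyfit(e[:,0],e[:,1:].mean(1),1);print("W",W,"yaw corr",np.degrees(f[0]),"w0",f[1])
nose=c+dd*np.percentile(t,99.7)+0;print("nose",nose,"visible",np.percentile(t,[.3,99.7]))
g_=nose-110*dd;print(g_);goal([*g_,29],an-180,0,6)
E
```

```text
time_s: 14.7
tcp_pos: [0.5751, 0.4034, 0.1566]
eef_rot: [-180.0, -0.1, -114.5]
contact_force: [0.2, 0.4, 0.4]
gripper_width: 0.0882
gripper_force: 0.0
[559.3 362.4] [135.5  50.5] 66.8 [9766, np.float64(32.9)]
W 49.0579640283874 yaw corr 0.2880422846953169 w0 -0.11867521592887736
nose [532.94255336 300.90346949] visible [-66.96039116  66.9069373 ]
[576.27616341 402.00835681]
shift_cm [-0.2  -0.11 12.15] | in target axes [-0.16 -0.12 12.15] turn [ 0.   -0.2  -1.18]
```

```bash
python3 -m crank '[[[0,0,-1],[-0.1,-0.1,0],-1],[[0,0,0],[0,0,4],-1],[[0,0,0],[0,0,4],-1],[[0,0,0],[0,0,4],-1],[[0,0,0],[0,0,0.1],-1],[[0,0,0],[0,0,0],-1],[[0,0,0],[0,0,0],0.1],[[0,0,0],[0,0,0],1]]' 15
python3 -m crank '[[[0,0,0],[0,0,0],1],[[0,0,0],[0,0,0],1],[[0,0,0],[0,0,0],1],[[0,0,0],[0,0,0],1]]' 25
python3 - <<'E'
from h import *
col,P,ok=wrist();x,y,z=np.moveaxis(P,-1,0);g=col.min(-1)
m=biggest(ok&(x>.48)&(x<.65)&(y>.25)&(y<.48)&(z>.026)&(z<.038)&(g>110));print(rect(P,m))
E
```

```text
time_s: 15.55
tcp_pos: [0.5777, 0.4002, 0.0402]
eef_rot: [-179.9, 0.1, -113.4]
contact_force: [0.2, -0.0, 0.8]
gripper_width: 0.077
gripper_force: 0.0
time_s: 15.95
tcp_pos: [0.5766, 0.3994, 0.0378]
eef_rot: [-180.0, -0.1, -113.5]
contact_force: [-1.2, -0.9, 2.3]
gripper_width: 0.0496
gripper_force: 25.0
(array([552.6, 347.6]), array([102.9,  51. ]), 67.2, 24125, np.float64(32.9))
```

```bash
python3 -m crank '[[[0,0,0],[0.8,0,0],1],[[0,0,0],[1.2,0,0],1],[[0,0,0],[1.2,0,0],1],[[0,0,0],[1.2,0,0],1],[[0,0,0],[1.0,0,0],1],[[0,0,0],[0.5,0,0],1],[[0,0,0],[0,0,0],1]]'
python3 -m crank '[[[0,0,0],[0,0,-1],1],[[0,0,0],[0,0,-3],1],[[0,0,0],[0,0,-4],1],[[0,0,0],[0,0,-2],1],[[0,0,0],[0,0,0],1]]'
python3 - <<'E'
from h import *
from tail import *
c=M-110*n-180*d
goal([*c,130],-107.5,0,6)
E
```

```text
time_s: 16.7
tcp_pos: [0.5524, 0.3435, 0.0377]
eef_rot: [-180.0, -0.2, -113.5]
contact_force: [-1.2, -2.4, 8.0]
gripper_width: 0.0496
gripper_force: 25.0
time_s: 17.2
tcp_pos: [0.5539, 0.3461, 0.1408]
eef_rot: [-179.9, 0.1, -113.4]
contact_force: [-0.0, 0.3, -3.3]
gripper_width: 0.0495
gripper_force: 25.0
shift_cm [11.94  3.94  0.45] | in target axes [11.47  5.16  0.48] turn [-0.13  0.12 -5.95]
```

```bash
python3 -m crank '[[[0,0,0],[3,1,0.1],1],[[0,0,0],[4,1.3,0.1],1],[[0,0,0],[4,1.3,0.1],1],[[0,0,-5.9],[0.9,0.3,0.1],1],[[0,0,0],[0,0,0],1],[[0,0,0],[0,0,0],1]]'
cat > look2.py <<'E'
from h import *
d=np.array([-.3007,-.9537]);n=np.array([.9537,-.3007]);M=np.array([521,47.5])-110*n
def look(amax):
    col,P,ok=wrist();z=P[...,2]*1000;g=col.min(-1)
    A,t=pose();zt=t[2]*1000
    a=(P[...,:2]*1000-M)@d;b=(P[...,:2]*1000-M)@n
    m=biggest(ok&(g>100)&(abs(z-zt+6)<12)&(a<amax)&(a>-230)&(abs(b)<42));q=np.c_[a[m],b[m],z[m]]
    f=np.linalg.lstsq(np.c_[q[:,:2],np.ones(len(q))],q[:,2],rcond=None)[0];e=[]
    for k in np.arange(q[:,0].min()+3,q[:,0].max()-18,3):
        w=q[abs(q[:,0]-k)<1.5][:,1]
        if len(w)>20:e.append([k,*np.percentile(w,[1.5,98.5])])
    e=np.array(e);W=np.median(e[:,2]-e[:,1]);e=e[abs(e[:,2]-e[:,1]-W)<1.5];h=np.polyfit(e[:,0],e[:,1:].mean(1),1);a1=np.percentile(q[:,0],99.7)
    print("a",np.round(np.percentile(q[:,0],[.3,99.7]),1),"W",W.round(1),"yaw",np.degrees(h[0]).round(2),"b nose",np.polyval(h,a1).round(1),"top z",np.median(q[:,2]).round(1),"pitch,roll deg",np.degrees(f[:2]).round(2))
    k=ok&(z>42)&(z<56)&(a>-25)&(a<30)&(abs(b)<37)
    if k.sum()>20:print("flare a,b",np.percentile(a[k],1).round(1),np.percentile(b[k],[1,99]).round(1),k.sum())
    k=ok&(abs(b)<20)&(a>-105)&(a<-20)&(z>20)&(z<31)&(g<70)
    if k.sum()>30:print("sill",np.percentile(a[k],1).round(1),np.percentile(b[k],[1,99]).round(1),np.median(z[k]).round(1))
    k=ok&(abs(b-110)<25)&(a>-58)&(a<-25)&(z>33)&(z<39);print("wide cover b,z",np.median(b[k]).round(1) if k.any() else '',np.median(z[k]).round(1) if k.any() else '')
    tt=t[:2]*1000-M;print("tcp a,b,z",np.round([tt@d,tt@n,zt],1))
E
python3 -c "
from look2 import *
look(0)"
```

```text
time_s: 17.8
tcp_pos: [0.4698, 0.2516, 0.1331]
eef_rot: [-180.0, -0.1, -107.7]
contact_force: [0.9, 0.5, -2.4]
gripper_width: 0.0496
gripper_force: 25.0
a [-173.   -71.7] W 48.0 yaw -0.12 b nose -1.8 top z 128.0 pitch,roll deg [-0.21 -0.05]
sill -38.5 [-10.8  10.8] 26.0
wide cover b,z 108.7 35.9
tcp a,b,z [-179.7   -0.   133.1]
```

```bash
python3 -m crank '[[[0,0,0],[0,-0.2,2],1],[[0,0,0],[0,0,3],1],[[0,0,0],[0,0,2.8],1],[[0,0,0],[0,0,0.8],1],[[0,0,0],[2,0,0],1],[[0,0,0],[1.5,0,0],1],[[0,0,0],[0,0,0],1],[[0,0,0],[0,0,0],1]]'
python3 -c "
from look2 import *
look(-22)"
```

```text
time_s: 18.65
tcp_pos: [0.4619, 0.2179, 0.0485]
eef_rot: [-179.9, -0.0, -107.6]
contact_force: [-0.0, -0.0, -2.4]
gripper_width: 0.0495
gripper_force: 25.0
a [-138.4  -37.2] W 48.0 yaw -0.04 b nose 1.0 top z 43.3 pitch,roll deg [-0.35  0.03]
sill -30.6 [-11.1  11.2] 25.8
wide cover b,z 107.4 35.9
tcp a,b,z [-145.1    2.4   48.5]
```

```bash
python3 -m crank '[[[0,0.3,0],[0,0.04,0.61],1],[[0,0,0],[1,0,0],1],[[0,0,0],[1.3,0,0],1],[[0,0,0],[0.5,0,0],1],[[0,0,0],[0,0,0],1],[[0,0,0],[0,0,0],1]]'
python3 -c "
from look2 import *
look(-22)"
```

```text
time_s: 19.3
tcp_pos: [0.4527, 0.191, 0.042]
eef_rot: [-179.9, -0.4, -107.6]
contact_force: [1.2, 0.3, -0.7]
gripper_width: 0.0497
gripper_force: 25.0
a [-110.1  -22.3] W 48.0 yaw 0.0 b nose 0.3 top z 37.2 pitch,roll deg [-0.04 -0.  ]
flare a,b -16.2 [-32.6  32.6] 5737
wide cover b,z 107.1 35.9
tcp a,b,z [-116.5    1.7   42. ]
```

Aligned. I slide it in 40 mm, lower it and let go.

```bash
python3 -m crank '[[[0,0,0],[0.8,0,0],1],[[0,0,0],[1.2,0,0],1],[[0,0,0],[1.2,0,0],1],[[0,0,0],[0.8,0,0],1],[[0,0,0],[0,0,0],1]]'
python3 -m crank '[[[0,0,0],[0,0,0.14],1],[[0,0,0],[0,0,0],0.4],[[0,0,0],[0,0,0],-1],[[0,0,0],[0,0,0],-1],[[0,0,0],[0,0,0],-1],[[0,0,0],[0,0,-3],-1],[[0,0,0],[-2,0,-3],-1],[[0,0,0],[-3,0,0],-1]]'
python3 -c "
from look2 import *
import tail
tail.M=M
tail.tail(0,35)"
```

```text
time_s: 19.85
tcp_pos: [0.4396, 0.1514, 0.042]
eef_rot: [-180.0, -0.4, -107.6]
contact_force: [0.3, 0.3, -3.0]
gripper_width: 0.0495
gripper_force: 25.0
time_s: 20.65
tcp_pos: [0.4571, 0.2021, 0.1041]
eef_rot: [-179.8, -0.1, -107.6]
contact_force: [1.2, 0.2, 0.9]
gripper_width: 0.0867
gripper_force: 0.0
W 48.5 a range [-147.1  -22.6] yaw -0.05 b@-25 0.2 b@-115 0.3 z 35.8 15117
tcp a,b [-132.8    3.3] z 102.9890838301777
```

```bash
python3 -m crank '[[[0,-0.3,0],[0.4,0.12,0],-1],[[0,0,0],[0,0,2.5],-1],[[0,0,0],[0,0,2.5],-1],[[0,0,0],[0,0,1.4],-1],[[0,0,0],[0,0,0],-1],[[0,0,0],[0,0,0],0],[[0,0,0],[0,0,0],1],[[0,0,0],[0,0,0],1]]' 15
python3 -m crank '[[[0,0,0],[0,0,0],1],[[0,0,0],[0,0,0],1],[[0,0,0],[0,0,0],1],[[0,0,0],[0,0,0],1]]' 45
python3 -m crank '[[[0,0,0],[1,0,0],1],[[0,0,0],[1.2,0,0],1],[[0,0,0],[1.2,0,0],1],[[0,0,0],[1.2,0,0],1],[[0,0,0],[0.4,0,0],1],[[0,0,0],[0,0,0],1]]'
```

```text
time_s: 21.5
tcp_pos: [0.4535, 0.1976, 0.0372]
eef_rot: [-179.9, -0.0, -107.6]
contact_force: [0.3, -0.7, 0.1]
gripper_width: 0.0695
gripper_force: 0.0
time_s: 21.9
tcp_pos: [0.4534, 0.1975, 0.0366]
eef_rot: [-180.0, -0.1, -107.6]
contact_force: [-0.3, -0.3, 3.6]
gripper_width: 0.0492
gripper_force: 45.0
time_s: 22.5
tcp_pos: [0.4376, 0.1481, 0.0367]
eef_rot: [-180.0, -0.1, -107.6]
contact_force: [1.5, -2.2, 8.5]
gripper_width: 0.0495
gripper_force: 45.0
```

The grip ended up 6 mm too far forward, so the fingers would come close to the flares. I re-take it 8 mm further back.

```bash
python3 -m crank '[[[0,0,0],[0,0,0],0.3],[[0,0,0],[0,0,0],0.3],[[0,0,0],[-0.8,0,-0.1],0.3],[[0,0,0],[0,0,0],0.3],[[0,0,0],[0,0,0],1],[[0,0,0],[0,0,0],1],[[0,0,0],[0,0,0],1],[[0,0,0],[0,0,0],1]]' 45
python3 -c "
from look2 import *
import tail
tail.M=M
tail.tail(0,35)"
python3 -m crank '[[[0,0,0],[0.8,0,0],1],[[0,0,0],[0.8,0,0],1],[[0,0,0],[0.8,0,0],1],[[0,0,0],[0.8,0,0],1],[[0,0,0],[0,0,0],1]]'
```

```text
time_s: 23.3
tcp_pos: [0.4402, 0.157, 0.0372]
eef_rot: [-180.0, -0.1, -107.6]
contact_force: [-0.1, -1.5, -1.1]
gripper_width: 0.0493
gripper_force: 45.0
W 48.6 a range [-72.2 -22.2] yaw 0.37 b@-25 -0.9 b@-115 -1.5 z 36.2 12982
tcp a,b [-80.2   0. ] z 37.218668339145765
time_s: 23.85
tcp_pos: [0.4312, 0.1268, 0.0379]
eef_rot: [-179.9, 0.0, -107.6]
contact_force: [0.2, 2.6, -1.3]
gripper_width: 0.0493
gripper_force: 45.0
```

```bash
python3 -m crank '[[[0,0,0],[0.3,0,0],1],[[0,0,0],[0.2,0,0],1],[[0,0,0],[0,0,0],1]]'
python3 -m crank '[[[0,0,0],[0.2,0,0],1],[[0,0,0],[0,0,0],1]]'
python3 -m crank '[[[0,0,0],[0.15,0,0],1],[[0,0,0],[0,0,0],1]]'
cat > chk.py <<'E'
from look2 import *
def chk(off,hw):
    col,P,ok=wrist("chk%d"%hw);z=P[...,2]*1000;a=(P[...,:2]*1000-M)@d;b=(P[...,:2]*1000-M)@n-off;g=col.min(-1)
    k=ok&(a<-22)&(a>-90)&(abs(b)<hw)&(z>31)&(z<40)&(g>90);print("tail a",np.percentile(a[k],[1,99]).round(1) if k.any() else '')
    for s in(1,-1):
        print([float(np.median(z[k]).round(0)) if (k:=ok&(b*s>hw-4.7)&(b*s<hw-1.7)&(a>lo)&(a<lo+3)).any() else None for lo in range(66,126,3)])
        k=ok&(b*s>hw-8)&(b*s<hw+12)&(a>70)&(a<100)&(z>37.8)&(z<52);print(" bead",k.sum(),np.round([a[k].mean(),b[k].mean()],1))
    t=pose()[1][:2]*1000-M;print("tcp a,b",np.round([t@d,t@n],1))
E
python3 -c "
from chk import *
chk(0,25)"
```

```text
time_s: 24.15
tcp_pos: [0.4302, 0.1229, 0.0379]
eef_rot: [-179.9, 0.0, -107.6]
contact_force: [1.2, 5.0, -1.5]
gripper_width: 0.0494
gripper_force: 45.0
time_s: 24.35
tcp_pos: [0.4289, 0.1202, 0.0376]
eef_rot: [-180.0, -0.1, -107.6]
contact_force: [0.9, 1.7, -2.0]
gripper_width: 0.0491
gripper_force: 45.0
time_s: 24.55
tcp_pos: [0.4271, 0.1173, 0.037]
eef_rot: [179.9, -0.2, -107.6]
contact_force: [0.2, -2.5, -1.9]
gripper_width: 0.0493
gripper_force: 45.0
tail a [-59.9 -22.2]
[36.0, 36.0, 31.0, 26.0, 27.0, 33.0, 26.0, 26.0, None, None, None, None, None, None, None, None, None, None, None, None]
 bead 301 [81.  27.8]
[36.0, 36.0, 35.0, 26.0, 26.0, 31.0, 26.0, 26.0, None, None, None, None, None, None, None, None, None, None, None, None]
 bead 283 [ 80.8 -28.4]
tcp a,b [-38.4  -0.6]
```

Force dropped as the clips snapped in. I push a little further to seat it.

```bash
python3 -m crank '[[[0,0,0],[0.15,0,0],1],[[0,0,0],[0,0,0],1],[[0,0,0],[0,0,0],1]]'
python3 -c "
from chk import *
chk(0,25)"
```

```text
time_s: 24.9
tcp_pos: [0.4269, 0.1163, 0.0371]
eef_rot: [180.0, -0.2, -107.6]
contact_force: [-1.3, -4.2, -2.2]
gripper_width: 0.0492
gripper_force: 45.0
tail a [-58.9 -22.2]
[36.0, 36.0, 35.0, 26.0, 33.0, 38.0, 38.0, 27.0, None, None, None, None, None, None, None, None, None, None, None, None]
 bead 360 [81.4 26.2]
[36.0, 36.0, 36.0, 26.0, 34.0, 39.0, 38.0, 26.0, None, None, None, None, None, None, None, None, None, None, None, None]
 bead 328 [ 81.2 -26. ]
tcp a,b [-37.3  -0.5]
```

```bash
python3 -m crank '[[[0,0,0],[0.1,0,0],1],[[0,0,0],[0,0,0],1]]'
python3 -m crank '[[[0,0,0],[0,0,0],0.5],[[0,0,0],[0,0,0],-1],[[0,0,0],[0,0,0],-1],[[0,0,0],[0,0,0],-1],[[0,0,0],[0,0,-3],-1],[[0,0,0],[0,0,-4.5],-1],[[0,0,0],[-4,0,-4.5],-1],[[0,0,0],[0,0,0],-1]]'
python3 - <<'E'
from chk import *
chk(0,25);chk(110,33)
from plant import r
c=r.capture("top");cv2.imwrite("pics/end.png",cv2.resize(c["color"][120:290,120:450,::-1],None,fx=2.4,fy=2.4,interpolation=cv2.INTER_CUBIC))
E
```

```text
time_s: 25.15
tcp_pos: [0.4272, 0.1161, 0.0373]
eef_rot: [-180.0, -0.1, -107.6]
contact_force: [-2.2, -2.0, -1.5]
gripper_width: 0.0499
gripper_force: 44.9
time_s: 25.95
tcp_pos: [0.4421, 0.1527, 0.1557]
eef_rot: [-179.5, 0.5, -107.4]
contact_force: [0.0, 0.4, -1.1]
gripper_width: 0.0874
gripper_force: 0.0
tail a [-61.3 -22.3]
[36.0, 36.0, 36.0, 26.0, 32.0, 39.0, 38.0, 34.0, 36.0, 36.0, None, None, None, None, None, None, None, None, None, None]
 bead 143 [82.7 26. ]
[36.0, 36.0, 36.0, 26.0, 33.0, 39.0, 38.0, 33.0, 36.0, 35.0, None, None, None, None, None, None, None, None, None, None]
 bead 146 [ 83.3 -26. ]
tcp a,b [-74.2   1.6]
tail a [-58.5 -22.4]
[36.0, 36.0, 36.0, 35.0, 36.0, 39.0, 38.0, 36.0, 36.0, 36.0, 36.0, 35.0, 40.0, 43.0, 43.0, None, None, None, None, None]
 bead 103 [82.8 33.8]
[36.0, 36.0, 36.0, 35.0, 36.0, 39.0, 39.0, 38.0, 33.0, 36.0, 36.0, 36.0, None, None, None, None, None, None, None, None]
 bead 139 [ 82.8 -34.5]
tcp a,b [-72.3   0.4]
```

View pics/chk33.png

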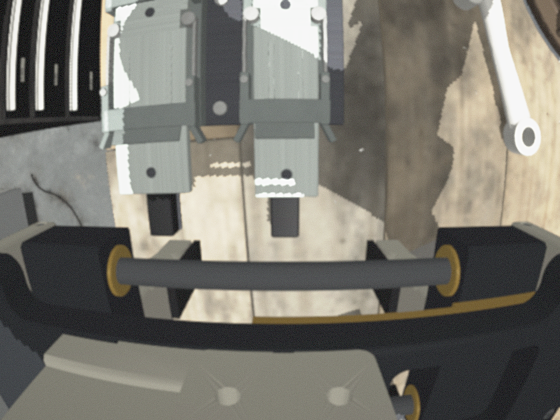

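Both covers are in with beads in the notches: wide tail at (155,180), narrow tail at (285,185). To check depth, I compare each tail with its sill end, which should be 40 mm apart at home.

```bash
python3 - <<'E'
from look2 import *
col,P,ok=wrist();z=P[...,2]*1000;a=(P[...,:2]*1000-M)@d;g=col.max(-1)
for off in(0,110):
    b=(P[...,:2]*1000-M)@n-off
    k=ok&(abs(b)<9)&(a>-115)&(a<-64)&(z>18)&(z<31)&(g<90);e=np.percentile(a[k],[.5,99.5])
    t=ok&(abs(b)<20)&(a<-30)&(a>-75)&(z>33)&(z<38);ta=np.percentile(a[t],.5)
    s=ok&(abs(b)<15)&(a<20)&(a>-15)&(z>40)&(z<47)
    print(off,"sill end",e.round(1),"tail",ta.round(1),"diff",(ta-e[0]).round(1),"strap front",np.percentile(a[s],[1]).round(1))
E
```

```text
0 sill end [-98.2 -66. ] tail -61.5 diff 36.7 strap front [-14.3]
110 sill end [-98.7 -64.6] tail -58.4 diff 40.2 strap front [-13.9]
```

The narrow one is about 3 mm short, so I take the tail again and push further.

```bash
python3 -m crank '[[[0,0,0],[3.1,0,3],-1],[[0,0,0],[0,0,4.5],-1],[[0,0,0],[0,0,4.3],-1],[[0,0,0],[0,0,0],-1],[[0,0,0],[0,0,0],0],[[0,0,0],[0,0,0],1],[[0,0,0],[0,0,0],1],[[0,0,0],[0,0,0],1]]' 45
python3 -m crank '[[[0,0,0],[0,0,0],1],[[0,0,0],[0,0,0],1],[[0,0,0],[0,0,0],1]]'
python3 -m crank '[[[0,0,0],[0.2,0,0],1],[[0,0,0],[0,0,0],1]]'
python3 -m crank '[[[0,0,0],[0.15,0,0],1],[[0,0,0],[0,0,0],1]]'
python3 -m crank '[[[0,0,0],[0.1,0,0],1],[[0,0,0],[0,0,0],1]]'
```

```text
time_s: 26.95
tcp_pos: [0.4283, 0.1185, 0.0324]
eef_rot: [-179.9, -0.0, -107.6]
contact_force: [-0.4, 0.4, 0.9]
gripper_width: 0.061
gripper_force: 0.0
time_s: 27.25
tcp_pos: [0.4283, 0.1185, 0.0323]
eef_rot: [-179.9, -0.1, -107.6]
contact_force: [-1.8, -0.6, 7.1]
gripper_width: 0.0494
gripper_force: 45.0
time_s: 27.45
tcp_pos: [0.4282, 0.1171, 0.0323]
eef_rot: [-179.9, 0.0, -107.5]
contact_force: [-0.2, 2.5, 5.5]
gripper_width: 0.049
gripper_force: 45.0
time_s: 27.65
tcp_pos: [0.428, 0.1158, 0.0323]
eef_rot: [-179.9, 0.0, -107.5]
contact_force: [1.3, 4.3, 5.3]
gripper_width: 0.0496
gripper_force: 45.0
time_s: 27.85
tcp_pos: [0.4278, 0.1149, 0.0323]
eef_rot: [-179.9, 0.0, -107.5]
contact_force: [0.6, 3.0, 5.7]
gripper_width: 0.0496
gripper_force: 45.0
```

```bash
python3 -m crank '[[[0,0,0],[0.1,0,0],1],[[0,0,0],[0,0,0],1]]'
python3 -c "
from chk import *
chk(0,25)"
python3 -m crank '[[[0,0,0],[0,0,0],0.5],[[0,0,0],[0,0,0],-1],[[0,0,0],[0,0,0],-1],[[0,0,0],[0,0,0],-1],[[0,0,0],[0,0,-3],-1],[[0,0,0],[0,0,-4.5],-1],[[0,0,0],[-3,0,-4.5],-1],[[0,0,0],[0,0,0],-1]]'
python3 - <<'E'
from chk import *
chk(0,25)
col,P,ok=wrist();z=P[...,2]*1000;a=(P[...,:2]*1000-M)@d;g=col.max(-1)
for off in(0,110):
    b=(P[...,:2]*1000-M)@n-off
    k=ok&(abs(b)<9)&(a>-115)&(a<-64)&(z>18)&(z<31)&(g<90);e=np.percentile(a[k],.5)
    t=ok&(abs(b)<20)&(a<-30)&(a>-75)&(z>33)&(z<38);ta=np.percentile(a[t],.5)
    print(off,"sill",e.round(1),"tail",ta.round(1),"diff",(ta-e).round(1))
E
```

```text
time_s: 28.05
tcp_pos: [0.4279, 0.1147, 0.0323]
eef_rot: [-179.9, 0.1, -107.6]
contact_force: [1.2, 7.2, 2.5]
gripper_width: 0.0494
gripper_force: 45.0
tail a [-55.1 -22.2]
[36.0, 36.0, 36.0, 35.0, 35.0, 38.0, 32.0, 26.0, None, None, None, None, None, None, None, None, None, None, None, None]
 bead 327 [80.7 26.6]
[36.0, 36.0, 36.0, 36.0, 36.0, 38.0, 26.0, 26.0, None, None, None, None, None, None, None, None, None, None, None, None]
 bead 307 [ 80.7 -26.1]
tcp a,b [-36.1   1. ]
time_s: 28.9
tcp_pos: [0.4385, 0.143, 0.1538]
eef_rot: [-179.6, 0.3, -107.5]
contact_force: [0.4, 0.6, 0.5]
gripper_width: 0.0873
gripper_force: 0.0
tail a [-57.6 -22.5]
[36.0, 36.0, 36.0, 35.0, 36.0, 38.0, 39.0, 26.0, 32.0, 35.0, 36.0, 36.0, 36.0, None, None, None, None, None, None, None]
 bead 159 [82.9 26.4]
[36.0, 36.0, 36.0, 36.0, 34.0, 38.0, 39.0, 38.0, 26.0, 32.0, 36.0, 36.0, 35.0, None, None, None, None, None, None, None]
 bead 158 [ 83.4 -26. ]
tcp a,b [-64.1   1.1]
0 sill -97.9 tail -57.8 diff 40.1
110 sill -98.9 tail -59.5 diff 39.4
```

Both covers now sit about 40 mm in from their sill ends, so they are home, clipped and released. I hand in.

```bash
python3 -c "
from plant import r
print(r.close_job())"
```

```text
the job is handed in; nothing more can be done
None
```

Both covers are fully home in their own bays with both spring clips in the notches, released, with the robot touching nothing, and I handed the job in at about 29 s; I steered clear of the tools and blocks but did not re-measure them at the end.

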